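# Weigh out walnuts with the scoop

### The arm

A 6-joint arm with a two-finger parallel gripper is mounted at the origin on the work surface. World frame = base frame: x ahead of the robot, y to its left, z up, the work surface at z = 0. Lengths are in m, angles in rad, forces in N, time in s.
With the tool pointing down it reaches from about 0.275 to 0.725 m from the base axis. Payload 5.6 kg.
Tool frame: the origin (TCP) lies midway between the tips of the shut fingers; the grasp point (between the pads) lies 19 mm behind it; z points along the fingers, y is the line along which they close (so a half turn about z gives the same grasp; the last joint's range is limited). The gripper opens to 85 mm and grips with 20 to 120 N. Pads are 22 mm wide; open, the fingers measure 114 mm over their backs; the gripper's body (76 mm by 85 mm) begins 54 mm behind the grasp point. The pads swing forward as they close: fully open they stand 13 mm farther back than shut.
Start: joints at [-0.918, 0.255, 0.108, 0, -1.424, -0.285], TCP at [0.198, -0.513, 0.231] pointing down, gripper open.
Joint ranges: [-2.95, 2.95], [-1.21, 1.97], [-1.09, 1.5], [-2.87, 1.71], [-2.94, -0.07], [-3.05, 3.05]. Speed limits (rad/s): [2.57, 2.57, 3.14, 3.14, 3.14, 3.14].

### API

Orientations are given as a 3x3 rotation matrix whose columns are the frame's x, y, z axes.
In Python, from cell import manip gives the robot as it stands. The module is installed in compiled form; this text tells all that it offers.
- The arm moves only by the tool move_arm, never from a script. Its argument "moves" is a list that holds one entry, the list of rows, each a list of 7 numbers: the closure, from -1 (fully open) to 1 (shut), then the shift along the tool's x, y, z in mm, then the turn, a rotation vector about the tool's x, y, z in degrees. In form: [[[jaw, x, y, z, rx, ry, rz], ...]]. A call has 1 to 5 rows; each row is the pose to reach, as a shift and turn from the pose commanded when the call began, along the tool's axes at that moment; what a row does not reach only later rows make up. A row lasts 1/10 s, in which the tool goes at most 50 mm and 8.59 degrees, less where a joint would pass 70% of its speed; a pose out of reach is approached as far as the arm can. A call with a gripper value outside its range is refused whole. The fingers move at their own pace and stop on an object; "force" is the grip in N (left out, the last holds). Time passes only in rows, so rows that repeat a pose let the fingers close. It gives the time, the measured TCP pose, the force, the opening and the grip force at its end, in the units of the state.
- manip.state(): the state, without advancing time (a new reading comes with each control period).
- manip.grab_frame(name): name is "scene" or "top" or "wrist"; returns a dict with "frame" (384x512x3 uint8, red, green, blue), "mtx" (3x3 intrinsics, pixels), "rvec" (rotation vector, rad) and "tvec" (3), from world to camera coordinates, as OpenCV has them. Camera axes: x right, y down, z forward; pixel columns grow to the right and rows downward; lengths in m; the calibration is good to about 2 mm. The wrist camera is an equidistant fisheye: a pixel r from the principal point sees the ray r / f radians off the axis. A picture is of the moment at which its call begins. There is no depth.
- manip.job_done(): hands the job in; it is judged then, once.
The state is a dict: "clock": time; "joint_positions": joint angles; "dq": joint speeds; "joint_efforts": joint torques, N m; "tool_pos": TCP position; "ee_rot": TCP orientation; "contact_force": force on the tool from outside, world axes, zero at the start; "moment": the same for the moment, N m; "gripper_width": finger opening in m; "gripper_force": force on a finger pad.
Only numpy, scipy, OpenCV 4.12 (cv2) and the standard library are available. Lean on these libraries where they do the work, as an engineer would, in place of code of your own. Each camera call takes 0.05 s, during which the arm holds its last target. There are 200 camera calls.

### The job

A customer wants a handful of walnuts weighed: first swing the lamp's head to the right until no part of it hangs over the scale's pan, then scoop walnuts from the crate with the metal scoop and tip at least three of them into the pan. Finally lay the empty scoop upright in the middle of its rubber mat; every walnut must end either in the pan or in the crate, the lamp must stay clear of the pan, do not touch the walnuts with the gripper, and leave the calculator and the mouse where they are.

Things in the scene. Friction and masses are not known exactly. Their poses are not given: they have to be found in the camera images.
- pan (a point): Centre of the inner floor of the round aluminium pan (rim radius 115 mm, floor radius about 85 mm, flared wall, rim 36 mm above this point and 110 mm above the counter) on a white shop scale (body 260 x 250 mm, 56 mm high). Fixed. The frame's -x points to the scale's keypad, towards the robot.
- lamp_arm (a joint): Hinge angle of the lamp's arm, rad, about the vertical through lamp_hinge. 0: the arm points over the pan, towards the robot; it grows as the head swings to the robot's right (-y; counter-clockwise from above). Range -0.4 to 1.5. It stays where it is left (about 1 N at the knob).
- lamp_hinge (a point): Hinge of the lamp arm, on top of an aluminium post (20 mm thick, foot 84 mm wide) that stands on the counter behind the scale, 190 mm above the counter; the hinge axis is vertical.
- lamp_knob (a point): Point on the upright black round knob (18 mm thick) on the lamp's head, 180 mm from the hinge axis, 245 mm above the counter. The knob reaches from 35 mm below this point to 15 mm above it. The green round head under it is 80 mm wide, its underside 186 mm and top 210 mm above the counter; a 16 mm green bar joins it to the hinge.
- crate: Fixed open wooden crate of walnuts, 300 (x) x 146 (y) x 65 mm high, walls and floor 8 mm thick (inside 284 x 130 mm). Origin: centre of the underside. -x is the end nearer the robot; the walnuts start in that half.
- scoop: Aluminium scoop: flat floor 2 mm thick, 110 (x) x 110 (y) mm, side and back walls 47 mm high except over the front 35 mm, a flat lip without sides; open mouth at -x (edge at x = -60 mm), back at x = +50. A red bar handle above, along x, 20 x 20 mm thick, x = -50 to +56 mm, axis 105 mm above the underside, on a strut at the back. Origin: underside, below the handle's middle; z up. About 0.16 kg.
- scoop_grip (a point): Middle of the scoop's red handle bar, 105 mm above the scoop's origin; same axes as the scoop.
- mat: Fixed dark rubber mat, 240 (x) x 180 (y) x 4 mm, the scoop's place. Origin: centre of the underside.
- nut0: Walnut in its shell, egg-shaped, about 41 mm long (its x) and 33 mm thick, about 14 g. Origin near its middle.
- nut1: Walnut in its shell, egg-shaped, about 41 mm long (its x) and 33 mm thick, about 14 g. Origin near its middle.
- nut2: Walnut in its shell, egg-shaped, about 41 mm long (its x) and 33 mm thick, about 14 g. Origin near its middle.
- nut3: Walnut in its shell, egg-shaped, about 41 mm long (its x) and 33 mm thick, about 14 g. Origin near its middle.
- nut4: Walnut in its shell, egg-shaped, about 41 mm long (its x) and 33 mm thick, about 14 g. Origin near its middle.
- nut5: Walnut in its shell, egg-shaped, about 41 mm long (its x) and 33 mm thick, about 14 g. Origin near its middle.
- calculator: Bystander: black desk calculator, 105 x 150 x 20 mm. Origin: centre of the underside.
- mouse: Bystander: black computer mouse, 105 x 60 x 32 mm. Origin: centre of the underside.
Mind the look-alikes: they are no part of the job. Of the things that look like the scoop, the largest one is meant.

How it is judged:
On the way, in this order (a step that is already met when the one before it is completed fails the run):
1. the lamp's head is swung clear of the pan (horizontal distance between lamp_knob and pan above 0.155 m), for 0.2 s.
2. at least three walnuts lie in the pan ((distance between each of nut0, nut1, nut2 and pan below 0.115 m or distance between each of nut3, nut4, nut5 and pan below 0.115 m or (distance between any of nut0, nut1, nut2 and pan below 0.115 m and (distance between each of nut3, nut4 and pan below 0.115 m or distance between each of nut3, nut5 and pan below 0.115 m or distance between each of nut4, nut5 and pan below 0.115 m)) or ((distance between each of nut0, nut1 and pan below 0.115 m or distance between each of nut0, nut2 and pan below 0.115 m or distance between each of nut1, nut2 and pan below 0.115 m) and distance between any of nut3, nut4, nut5 and pan below 0.115 m))), for 0.2 s.
At the end, for the whole second after the job is handed in: Lamp knob over 155 mm horizontally from the pan's centre; at least three walnuts in the pan, all others in the pan or the crate; scoop still and upright (within 7 degrees) on the mat, its origin within 60 mm of the mat's centre (horizontal distance between lamp_knob and pan above 0.155 m and (distance between each of nut0, nut1, nut2 and pan below 0.115 m or distance between each of nut3, nut4, nut5 and pan below 0.115 m or (distance between any of nut0, nut1, nut2 and pan below 0.115 m and (distance between each of nut3, nut4 and pan below 0.115 m or distance between each of nut3, nut5 and pan below 0.115 m or distance between each of nut4, nut5 and pan below 0.115 m)) or ((distance between each of nut0, nut1 and pan below 0.115 m or distance between each of nut0, nut2 and pan below 0.115 m or distance between each of nut1, nut2 and pan below 0.115 m) and distance between any of nut3, nut4, nut5 and pan below 0.115 m)) and horizontal distance between scoop and mat below 0.06 m and height (world z) of scoop below 0.012 m and angle between scoop's own z axis and vertical below 0.12 rad and linear speed of scoop below 0.02 m/s and (distance between nut0 and pan below 0.115 m or (x of nut0 in the frame of crate between -0.142 and 0.142 m and y of nut0 in the frame of crate between -0.065 and 0.065 m)) and (distance between nut1 and pan below 0.115 m or (x of nut1 in the frame of crate between -0.142 and 0.142 m and y of nut1 in the frame of crate between -0.065 and 0.065 m)) and (distance between nut2 and pan below 0.115 m or (x of nut2 in the frame of crate between -0.142 and 0.142 m and y of nut2 in the frame of crate between -0.065 and 0.065 m)) and (distance between nut3 and pan below 0.115 m or (x of nut3 in the frame of crate between -0.142 and 0.142 m and y of nut3 in the frame of crate between -0.065 and 0.065 m)) and (distance between nut4 and pan below 0.115 m or (x of nut4 in the frame of crate between -0.142 and 0.142 m and y of nut4 in the frame of crate between -0.065 and 0.065 m)) and (distance between nut5 and pan below 0.115 m or (x of nut5 in the frame of crate between -0.142 and 0.142 m and y of nut5 in the frame of crate between -0.065 and 0.065 m))); the robot touches nothing.
It fails at once if the calculator is disturbed (moved more than 20 mm) (distance of calculator from where it was at the start of the episode above 0.02 m).
It fails at once if the computer mouse is disturbed (moved more than 20 mm) (distance of mouse from where it was at the start of the episode above 0.02 m).
It fails at once if the gripper touches a walnut (contact force between any of the arm, the fingers and nut0 above 0.3 N or contact force between any of the arm, the fingers and nut1 above 0.3 N or contact force between any of the arm, the fingers and nut2 above 0.3 N or contact force between any of the arm, the fingers and nut3 above 0.3 N or contact force between any of the arm, the fingers and nut4 above 0.3 N or contact force between any of the arm, the fingers and nut5 above 0.3 N).
It also fails if it takes over 72 s, if anything falls off the work surface, if the arm or the gripper's body presses on something with over 40 N, if the wrist force passes 120 N, or if a joint passes its speed limit or range.

## Working session

There is one attempt and no reset: what is moved stays moved. The work goes in short steps, Python scripts to look and compute and a tool call to move; the robot and the scene stay as the last step left them, time stands still between calls to the robot, and variables do not carry over. Pictures are saved under pics/ and viewed, at most 10 in all, crops included, and the job is handed in when it is done.

Besides the shell and the picture viewer there is one more tool, called after "Request:" as a command line: name --argument value ..., lists and objects as JSON in quotes. move_arm: Moves the arm, as the interface text tells. Its arguments: {"type":"object","properties":{"moves":{"type":"array","items":{"type":"array","items":{"type":"array","items":{"type":"number"}}}},"force":{"type":"number"}},"required":["moves"]}

```bash
mkdir -p pics; cat > h.py <<'E'
import numpy as np,cv2
from cell import manip
def grab(n):
    f=manip.grab_frame(n); return f
def save(f,name): cv2.imwrite('pics/'+name,cv2.cvtColor(f['frame'],cv2.COLOR_RGB2BGR))
def ray(f,u,v):
    R,_=cv2.Rodrigues(np.array(f['rvec'],float)); t=np.array(f['tvec'],float).ravel()
    d=np.linalg.inv(np.array(f['mtx']))@[u,v,1]
    return -R.T@t, R.T@d
def onz(f,u,v,z):
    o,d=ray(f,u,v); return o+d*(z-o[2])/d[2]
def proj(f,p):
    return cv2.projectPoints(np.array(p,float).reshape(-1,1,3),np.array(f['rvec'],float),np.array(f['tvec'],float),np.array(f['mtx'],float),None)[0].reshape(-1,2)
E
python3 - <<'E'
from h import *
s=manip.state(); print(s['clock'],s['tool_pos'],np.round(s['ee_rot'],3))
a=grab('top');b=grab('scene')
np.save('a.npy',a,allow_pickle=True);np.save('b.npy',b,allow_pickle=True)
save(a,'top0.png');save(b,'scene0.png')
for f in(a,b):print(ray(f,256,192))
E
```

```text
0.0 [ 0.19763385 -0.51273012  0.23036373] [[-0.933 -0.359 -0.001]
 [-0.359  0.933  0.002]
 [ 0.     0.002 -1.   ]]
(array([ 0.45704415, -0.06255141,  1.18197383]), array([ 0.09066076,  0.03245305, -0.99538774]))
(array([ 1.35212867, -0.90633149,  1.34723309]), array([-0.48785652,  0.52319776, -0.69885187]))
```

View pics/top0.png

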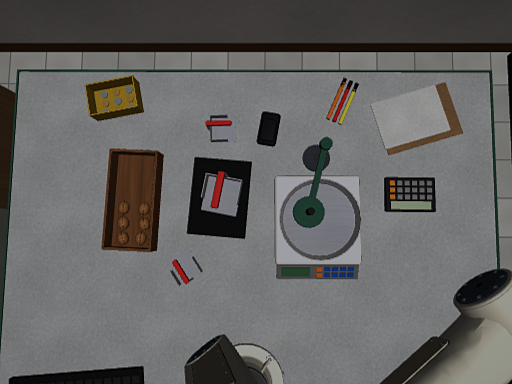

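View pics/scene0.png

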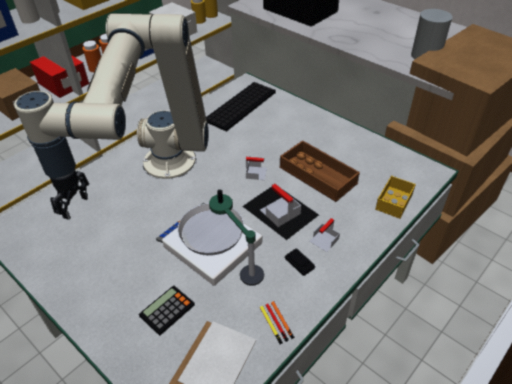

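The top view shows the mat with the scoop at (220,193), the crate at (133,200) with nuts in its near half, the pan at (320,219), the lamp hinge at (326,144) and the knob at (311,212). The calculator is at (410,195) and the mouse at (269,129). Next I'll measure these by colour and zoom on the scoop.

```bash
python3 - <<'E'
from h import *
a=np.load('a.npy',allow_pickle=True).item();b=np.load('b.npy',allow_pickle=True).item()
c1=cv2.resize(a['frame'][140:260,85:265],None,fx=4.4,fy=4.4,interpolation=cv2.INTER_CUBIC)[:,:790]
cv2.imwrite('pics/z1.png',c1[:,:,::-1])
def red(f,box):
    h=cv2.cvtColor(f['frame'],cv2.COLOR_RGB2HSV); m=((h[...,0]<6)|(h[...,0]>174))&(h[...,1]>170)&(h[...,2]>90)
    x0,y0,x1,y1=box; k=np.zeros(m.shape,np.uint8);k[y0:y1,x0:x1]=m[y0:y1,x0:x1]; return k
m=red(a,(190,155,250,235)); ys,xs=np.nonzero(m)
r=cv2.minAreaRect(np.c_[xs,ys].astype(np.float32)); bx=cv2.boxPoints(r); print('handle',r,len(xs))
P=np.array([onz(a,*p,.119)[:2] for p in bx]);print(P.round(4),P.mean(0))
# mat
h=cv2.cvtColor(a['frame'],cv2.COLOR_RGB2HSV)
def rect(mask,box,z,n):
    x0,y0,x1,y1=box;k=np.zeros(mask.shape,np.uint8);k[y0:y1,x0:x1]=mask[y0:y1,x0:x1]
    cs=max(cv2.findContours(k,cv2.RETR_EXTERNAL,2)[0],key=cv2.contourArea)
    r=cv2.minAreaRect(cs);P=np.array([onz(a,*p,z)[:2] for p in cv2.boxPoints(r)]);print(n,P.round(3).tolist(),P.mean(0).round(4))
rect(h[...,2]<40,(180,150,260,245),.004,'mat')
br=((h[...,0]<18)&(h[...,1]>90)&(h[...,2]>30))
rect(br,(95,140,170,260),.065,'crate')
rect(h[...,2]<60,(255,105,285,150),.03,'mouse')
rect(h[...,2]<60,(380,170,440,215),.02,'calc')
g=(h[...,0]>65)&(h[...,0]<90)&(h[...,1]>120)&(h[...,2]>40)
k=g[125:240,280:345];ys,xs=np.nonzero(k);print('green',xs.min()+280,xs.max()+280,ys.min()+125,ys.max()+125)
E
```

```text
handle ((217.2404327392578, 188.9459228515625), (6.485744953155518, 37.078880310058594), 11.768290519714355) 241
[[0.5123 0.0987]
 [0.6143 0.0798]
 [0.6107 0.0619]
 [0.5088 0.0809]] [0.56153509 0.08029726]
mat [[0.436, 0.187], [0.674, 0.172], [0.658, -0.008], [0.423, 0.01]] [0.5478 0.0902]
crate [[0.388, 0.423], [0.689, 0.414], [0.679, 0.265], [0.379, 0.278]] [0.5339 0.345 ]
mouse [[0.712, -0.022], [0.813, -0.039], [0.802, -0.097], [0.701, -0.08]] [ 0.7571 -0.0596]
calc [[0.612, -0.411], [0.614, -0.564], [0.511, -0.561], [0.509, -0.41]] [ 0.5616 -0.4864]
green 294 331 138 226
```

View pics/z1.png

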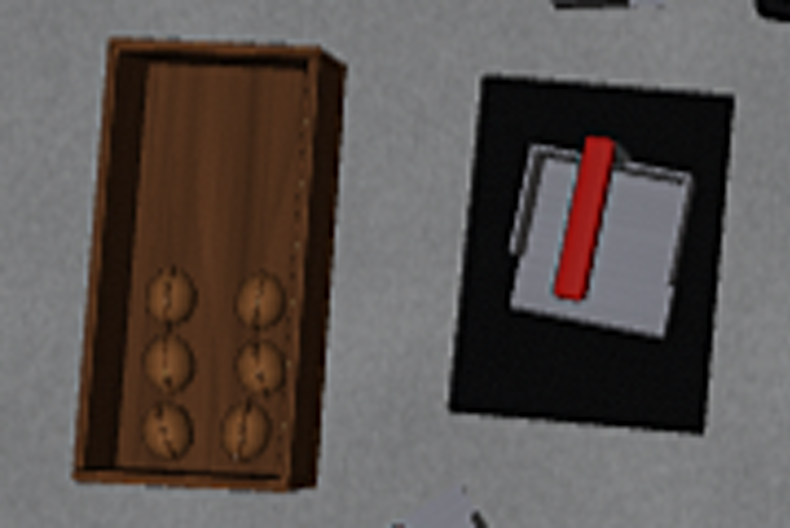

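The crop shows the scoop's mouth facing the robot (crop bottom), its back wall at the top, and the six nuts in two columns in the near half of the crate. The crate rim corners are at crop (110,40), (320,48), (292,490) and (75,478).

```bash
python3 - <<'E'
from h import *
a=np.load('a.npy',allow_pickle=True).item()
S=4.4
for n,pts,z in(('crate rim',[(110,40),(320,48),(292,490),(75,478)],.065),('nuts',[(171,297),(261,300),(169,363),(261,366),(168,431),(246,432)],.025)):
    P=np.array([onz(a,85+x/S-.3,140+y/S-.3,z)[:2] for x,y in pts]);print(n,P.round(3).tolist(),P.mean(0).round(4))
f=a['frame'];g=cv2.cvtColor(f,cv2.COLOR_RGB2GRAY);h=cv2.cvtColor(f,cv2.COLOR_RGB2HSV)
c=cv2.HoughCircles(cv2.GaussianBlur(g,(3,3),0),cv2.HOUGH_GRADIENT,1,50,param1=100,param2=20,minRadius=34,maxRadius=46)
for u,v,r in c[0]:
    if 290<u<350: print('pan',u,v,r,onz(a,u,v,.11),np.linalg.norm(onz(a,u,v,.11)-onz(a,u+r,v,.11)))
gm=((h[...,0]>65)&(h[...,0]<95)&(h[...,1]>90)).astype(np.uint8);k=np.zeros_like(gm);k[125:240,280:345]=gm[125:240,280:345]
k=cv2.morphologyEx(k,cv2.MORPH_CLOSE,np.ones((9,9)))
hd=cv2.morphologyEx(k,cv2.MORPH_OPEN,cv2.getStructuringElement(2,(21,21)))
cs=max(cv2.findContours(hd,0,2)[0],key=cv2.contourArea);(u,v),r=cv2.minEnclosingCircle(cs);print('head',u,v,r,onz(a,u,v,.208))
d=(g<28).astype(np.uint8);d[:int(v)-10]=0;d[int(v)+10:]=0;d[:,:int(u)-10]=0;d[:,int(u)+12:]=0
ys,xs=np.nonzero(d);print('knob',xs.mean(),ys.mean(),len(xs),onz(a,xs.mean(),ys.mean(),.258))
print('hinge',onz(a,326,144,.21))
# scale body top white
w=(h[...,1]<25)&(h[...,2]>200);ys,xs=np.nonzero(w[160:290,265:370]);print(xs.min()+265,xs.max()+265,ys.min()+160,ys.max()+160,onz(a,xs.min()+265,ys.min()+160,.056),onz(a,xs.max()+265,ys.min()+160,.056))
E
```

```text
crate rim [[0.684, 0.411], [0.679, 0.268], [0.384, 0.276], [0.39, 0.421]] [0.534  0.3442]
nuts [[0.512, 0.377], [0.511, 0.315], [0.467, 0.377], [0.465, 0.313], [0.42, 0.376], [0.42, 0.322]] [0.4657 0.3465]
pan 318.5 218.5 36.2 [ 0.48256223 -0.20206308  0.11      ] 0.09987586127702679
head 308.5 211.2857208251953 15.293984413146973 [ 0.4981363  -0.16415066  0.208     ]
knob 309.9259259259259 211.03703703703704 54 [ 0.49666094 -0.16234263  0.258     ]
hinge [ 0.67061468 -0.20839434  0.21      ]Traceback (most recent call last):
  File "<stdin>", line 18, in <module>
    return umr_minimum(a, axis, None, out, keepdims, initial, where)
ValueError: zero-size array to reduction operation minimum which has no identity
```

```bash
cat >> h.py <<'E'
from scipy.spatial.transform import Rotation as Ro
def tool(yaw,tilt=0):
    """tool down, x axis at world yaw (deg); tilt>0 about tool y (deg)"""
    c,s=np.cos(np.radians(yaw)),np.sin(np.radians(yaw))
    return np.array([[c,s,0],[s,-c,0],[0,0,-1.]])@Ro.from_euler('y',tilt,degrees=True).as_matrix()
def rows(T,start=None):
    s=manip.state(); p0,R0=start or (np.array(s['tool_pos']),np.array(s['ee_rot']))
    for p,R in T:
        print(np.r_[R0.T@(np.array(p)-p0)*1000,Ro.from_matrix(R0.T@R).as_rotvec(degrees=True)].round(0).astype(int).tolist())
E
python3 - <<'E'
from h import *
H=np.array([.671,-.208])
def k(t,z): return ([*(H-.18*np.array([np.cos(t),np.sin(t)])),z],tool(180+np.degrees(t)))
s=manip.state()
rows([((*s['tool_pos'][:2],.305),s['ee_rot']),k(-.25,.305)]);print()
rows([k(-.25,.228)],(np.array(k(-.25,.305)[0]),k(-.25,0)[1]));print()
b=k(-.25,.228)
rows([k(-.25+.155*i,.228) for i in range(1,6)],(np.array(b[0]),b[1]));print()
b=k(-.25+.155*5,.228)
rows([k(-.25+.155*i,.228) for i in range(6,11)],(np.array(b[0]),b[1]));print()
E
```

```text
[0, 0, -75, 0, 0, 0]
[-405, 219, -74, 0, 0, 35]

[0, 0, 77, 0, 0, 0]

[-2, -28, 0, 0, 0, -9]
[-9, -55, 0, 0, 0, -18]
[-19, -81, 0, 0, 0, -27]
[-34, -105, 0, 0, 0, -36]
[-51, -126, 0, 0, 0, -44]

[-2, -28, 0, 0, 0, -9]
[-9, -55, 0, 0, 0, -18]
[-19, -81, 0, 0, 0, -27]
[-34, -105, 0, 0, 0, -36]
[-51, -126, 0, 0, 0, -44]
```

Request:
move_arm --moves '[[[-0.2,0,0,-75,0,0,0],[-0.2,0,0,-75,0,0,0],[-0.2,-60,32,-75,0,0,5],[-0.2,-100,54,-75,0,0,10],[-0.2,-140,76,-75,0,0,15]]]' --force 60

```text
clock: 0.6
tool_pos: [0.2957, -0.3977, 0.3059]
ee_rot: [[-0.995, -0.101, -0.0], [-0.101, 0.995, 0.001], [0.0, 0.001, -1.0]]
contact_force: [1.6, -0.5, -0.4]
gripper_width: 0.0512
gripper_force: 0.0
```

```bash
python3 - <<'E'
from h import *
t=np.radians(-14.3);p=np.array([.671,-.208])-.18*np.array([np.cos(t),np.sin(t)])
print(manip.state()['tool_pos'],manip.state()['gripper_width'])
rows([((*p,.305),tool(165.7))])
E
```

```text
[ 0.29565405 -0.39765996  0.3058544 ] 0.05115227732620041
[-224, 213, 1, 0, 0, 20]
```

Request:
move_arm --moves '[[[-0.2,-35,34,0,0,0,5],[-0.2,-70,66,0,0,0,10],[-0.2,-105,100,0,0,0,15],[-0.2,-140,133,0,0,0,20],[-0.2,-175,166,0,0,0,20]]]'

```text
clock: 1.1
tool_pos: [0.4523, -0.2136, 0.3061]
ee_rot: [[-0.97, 0.243, -0.0], [0.243, 0.97, 0.0], [0.0, 0.0, -1.0]]
contact_force: [-0.1, -0.8, 0.2]
gripper_width: 0.0509
gripper_force: 0.0
```

```bash
python3 - <<'E'
from h import *
t=np.radians(-14.3);p=np.array([.671,-.208])-.18*np.array([np.cos(t),np.sin(t)])
rows([((*p,.305),tool(165.7))])
E
```

```text
[-31, 59, 1, 0, 0, 0]
```

Request:
move_arm --moves '[[[-0.2,-16,30,0,0,0,0],[-0.2,-31,59,0,0,0,0],[-0.2,-31,59,0,0,0,0],[-0.2,-31,59,38,0,0,0],[-0.2,-31,59,78,0,0,0]]]'

```text
clock: 1.6
tool_pos: [0.4964, -0.1656, 0.228]
ee_rot: [[-0.971, 0.24, 0.003], [0.24, 0.971, -0.0], [-0.003, 0.001, -1.0]]
contact_force: [-0.4, 1.2, -1.4]
gripper_width: 0.0511
gripper_force: 0.0
```

Request:
move_arm --moves '[[[-0.2,0,0,0,0,0,0],[-0.2,-2,-28,0,0,0,-8],[-0.2,-9,-55,0,0,0,-16],[-0.2,-19,-81,0,0,0,-24],[-0.2,-34,-105,0,0,0,-32]]]'

```text
clock: 2.1
tool_pos: [0.5035, -0.2771, 0.2309]
ee_rot: [[-0.949, -0.316, 0.002], [-0.316, 0.949, -0.0], [-0.002, -0.001, -1.0]]
contact_force: [1.5, 2.2, -0.0]
gripper_width: 0.0516
gripper_force: 1.0
```

```bash
python3 - <<'E'
from h import *
H=np.array([.671,-.208])
def k(t,z): return ([*(H-.18*np.array([np.cos(t),np.sin(t)])),z],tool(180+np.degrees(t)))
s=manip.state(); d=H-s['tool_pos'][:2]; t=np.arctan2(d[1],d[0]); print(t,np.hypot(*d))
rows([k(t+.14*i,.228) for i in range(1,9)])
E
```

```text
0.39129919197216906 0.18117619984231123
[-5, -25, 3, 0, 0, -12]
[-12, -49, 3, 0, 0, -20]
[-22, -72, 3, 0, 0, -28]
[-35, -93, 3, 0, 0, -36]
[-52, -113, 3, 0, 0, -44]
[-70, -129, 3, 0, 0, -52]
[-91, -143, 3, 0, 0, -60]
[-114, -154, 3, 0, 0, -68]
```

Request:
move_arm --moves '[[[-0.2,-5,-25,2,0,0,-8],[-0.2,-12,-49,2,0,0,-16],[-0.2,-22,-72,2,0,0,-24],[-0.2,-35,-93,2,0,0,-32],[-0.2,-52,-113,2,0,0,-40]]]'

```text
clock: 2.6
tool_pos: [0.588, -0.3687, 0.2287]
ee_rot: [[-0.525, -0.851, 0.001], [-0.851, 0.525, -0.001], [0.001, -0.001, -1.0]]
contact_force: [0.1, 1.7, 1.1]
gripper_width: 0.051
gripper_force: 0.9
```

Request:
move_arm --moves '[[[-0.2,-2,-22,0,0,0,-6],[-0.2,-2,-22,0,0,0,-6],[-0.2,-1,-16,-5,0,0,-6],[-0.2,-1,-16,-45,0,0,-6],[-0.2,-1,-16,-90,0,0,-6]]]'

```text
clock: 3.1
tool_pos: [0.5997, -0.374, 0.3181]
ee_rot: [[-0.439, -0.899, -0.003], [-0.899, 0.439, 0.0], [0.001, 0.003, -1.0]]
contact_force: [1.8, -1.0, 0.9]
gripper_width: 0.0514
gripper_force: 0.0
```

```bash
python3 - <<'E'
from h import *
a=grab('top');save(a,'top1.png')
c=np.array([.5586,.0808]);
rows([((*c,.25),tool(169.5))]); print(manip.state()['tool_pos'],manip.state()['joint_positions'])
E
```

```text
[-392, 240, 75, -1, 0, 74]
[ 0.60074124 -0.37598286  0.32914505] [-0.33704067  0.62368952  0.92668166  0.00509632 -1.86035314 -0.1170006 ]
```

View pics/top1.png

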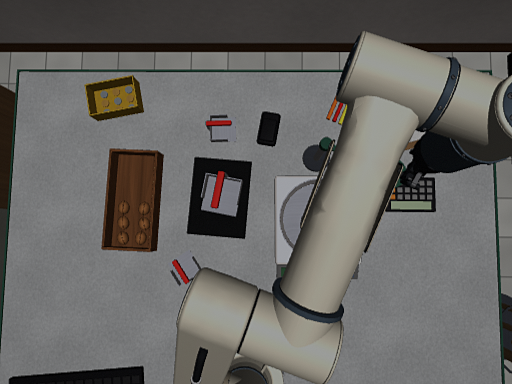

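The arm hides the lamp in this view, but the scoop, crate and mat are unchanged. I'll check the lamp once the arm is over the scoop.

Request:
move_arm --moves '[[[-0.6,-39,24,0,0,0,7],[-0.6,-78,48,0,0,0,15],[-0.6,-118,72,0,0,0,22],[-0.6,-157,96,0,0,0,30],[-0.6,-196,120,0,0,0,37]]]'

```text
clock: 3.65
tool_pos: [0.5782, -0.1445, 0.3189]
ee_rot: [[-0.894, -0.449, 0.003], [-0.449, 0.894, -0.001], [-0.003, -0.002, -1.0]]
contact_force: [1.3, 2.1, -0.3]
gripper_width: 0.068
gripper_force: 0.0
```

```bash
python3 - <<'E'
from h import *
rows([((.5586,.0808,.25),tool(169.5))]); print(manip.state()['tool_pos'])
E
```

```text
[-83, 210, 69, 0, 0, 37]
[ 0.57818211 -0.1444563   0.31886362]
```

Request:
move_arm --moves '[[[-0.6,-17,42,0,0,0,7],[-0.6,-33,84,20,0,0,15],[-0.6,-50,126,40,0,0,22],[-0.6,-66,168,60,0,0,30],[-0.6,-83,210,69,0,0,37]]]'

```text
clock: 4.15
tool_pos: [0.5561, 0.0799, 0.2478]
ee_rot: [[-0.984, 0.179, 0.001], [0.179, 0.984, 0.0], [-0.001, 0.0, -1.0]]
contact_force: [1.2, 0.4, 0.0]
gripper_width: 0.0682
gripper_force: 0.0
```

Request:
move_arm --moves '[[[-0.6,0,0,0,0,0,0]]]'

```text
clock: 4.25
tool_pos: [0.5561, 0.0828, 0.2475]
ee_rot: [[-0.985, 0.173, -0.0], [0.173, 0.985, 0.001], [0.0, 0.001, -1.0]]
contact_force: [0.1, -0.2, 0.2]
gripper_width: 0.0681
gripper_force: 0.0
```

```bash
python3 - <<'E'
from h import *
rows([((.5586,.0808,.150),tool(169.5)),((.5586,.0808,.092),tool(169.5))]); print(manip.state()['tool_pos'])
a=grab('top');b=grab('scene')
for f,n in((a,'t2'),(b,'s2')): save(f,n+'.png')
h=cv2.cvtColor(a['frame'],cv2.COLOR_RGB2HSV)
gm=((h[...,0]>65)&(h[...,0]<95)&(h[...,1]>90)).astype(np.uint8);gm[:120]=0;gm[240:]=0;gm[:,:290]=0;gm[:,430:]=0
hd=cv2.morphologyEx(cv2.morphologyEx(gm,3,np.ones((9,9))),2,cv2.getStructuringElement(2,(19,19)))
for c in cv2.findContours(hd,0,2)[0]:
    (u,v),r=cv2.minEnclosingCircle(c);p=onz(a,u,v,.208);print('head',u,v,r,p,np.hypot(*(p[:2]-[.483,-.205])))
E
```

```text
[-3, -2, 98, 0, 0, 1]
[-3, -2, 156, 0, 0, 1]
[0.55606794 0.08277166 0.24753129]
head 389.5 173.0 16.286596298217773 [ 0.59749137 -0.36884033  0.208     ] 0.1998797867815109
```

The lamp's head is now 0.20 m from the pan, so it's clear. Next I grasp the scoop.

Request:
move_arm --moves '[[[-0.6,-3,-2,45,0,0,1],[-0.6,-3,-2,90,0,0,1],[-0.6,-3,-2,125,0,0,1],[-0.6,-3,-2,156,0,0,1],[-0.6,-3,-2,156,0,0,1]]]'

```text
clock: 4.85
tool_pos: [0.5582, 0.0742, 0.0885]
ee_rot: [[-0.981, 0.192, -0.006], [0.192, 0.981, -0.002], [0.006, -0.003, -1.0]]
contact_force: [-0.7, -0.8, 0.4]
gripper_width: 0.0683
gripper_force: 0.0
```

Request:
move_arm --moves '[[[1,0,0,0,0,0,0],[1,0,0,0,0,0,0],[1,0,0,0,0,0,0],[1,0,0,0,0,0,0],[1,0,0,0,0,0,0]]]' --force 110

```text
clock: 5.35
tool_pos: [0.562, 0.0769, 0.0931]
ee_rot: [[-0.982, 0.189, 0.003], [0.189, 0.982, 0.001], [-0.003, 0.002, -1.0]]
contact_force: [-0.9, 2.0, 6.6]
gripper_width: 0.0183
gripper_force: 108.8
```

Request:
move_arm --moves '[[[1,0,0,-20,0,0,0],[1,0,0,-60,0,0,0],[1,0,0,-100,0,0,0],[1,0,0,-120,0,0,0],[1,0,0,-120,0,0,0]]]'

```text
clock: 5.85
tool_pos: [0.5624, 0.0766, 0.2149]
ee_rot: [[-0.982, 0.189, 0.006], [0.189, 0.982, 0.002], [-0.006, 0.003, -1.0]]
contact_force: [-0.1, -0.4, -1.5]
gripper_width: 0.0185
gripper_force: 107.8
```

```bash
python3 - <<'E'
from h import *
a=grab('top');b=grab('scene')
cv2.imwrite('pics/s3.png',cv2.resize(np.hstack([a['frame'][130:260,90:260],b['frame'][130:260,220:390]]),None,fx=2.3,fy=2.3,interpolation=2)[:,:,::-1])
# crate axes: near->far
y=np.degrees(np.arctan2(.411-.421+.268-.276,.684-.39+.679-.384));print('crate yaw',y)
E
```

```text
crate yaw -1.7504297953667367
```

View pics/s3.png

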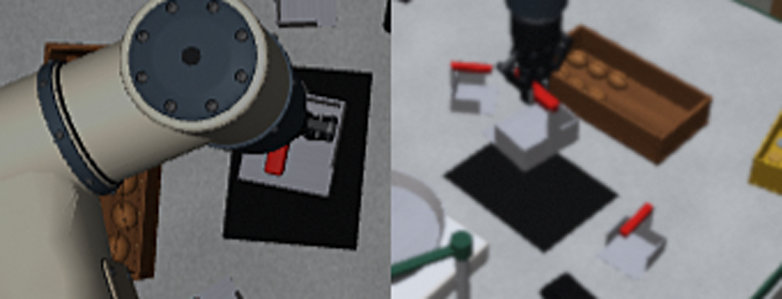

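The scoop is held level and clear of the mat. Next I carry it over the far half of the crate.

```bash
python3 - <<'E'
from h import *
rows([((.615,.3414,.19),tool(178))])
E
```

```text
[-3, 270, 21, 0, 0, -9]
```

Request:
move_arm --moves '[[[1,-1,45,0,0,0,-3],[1,-2,90,5,0,0,-6],[1,-2,135,10,0,0,-9],[1,-3,180,15,0,0,-9],[1,-3,225,20,0,0,-9]]]'

```text
clock: 6.45
tool_pos: [0.6057, 0.298, 0.1886]
ee_rot: [[-0.999, 0.034, -0.004], [0.034, 0.999, -0.002], [0.004, -0.002, -1.0]]
contact_force: [0.4, -0.1, -0.9]
gripper_width: 0.0181
gripper_force: 107.9
```

Request:
move_arm --moves '[[[1,0,25,0,0,0,0],[1,0,45,0,0,0,0],[1,0,45,0,0,0,0],[1,0,45,0,0,0,0]]]'

```text
clock: 6.85
tool_pos: [0.6072, 0.3415, 0.1889]
ee_rot: [[-0.999, 0.033, -0.003], [0.033, 0.999, -0.002], [0.003, -0.003, -1.0]]
contact_force: [0.6, -0.6, -0.9]
gripper_width: 0.0184
gripper_force: 108.1
```

```bash
python3 - <<'E'
from h import *
rows([((.615,.3414,.12),tool(178))])
a=grab('top');b=grab('scene')
cv2.imwrite('pics/s4.png',cv2.resize(np.hstack([a['frame'][130:270,80:220],b['frame'][110:250,250:390]]),None,fx=2.8,fy=2.8,interpolation=2)[:,:,::-1])
E
```

```text
[-8, 0, 69, 0, 0, 0]
```

View pics/s4.png

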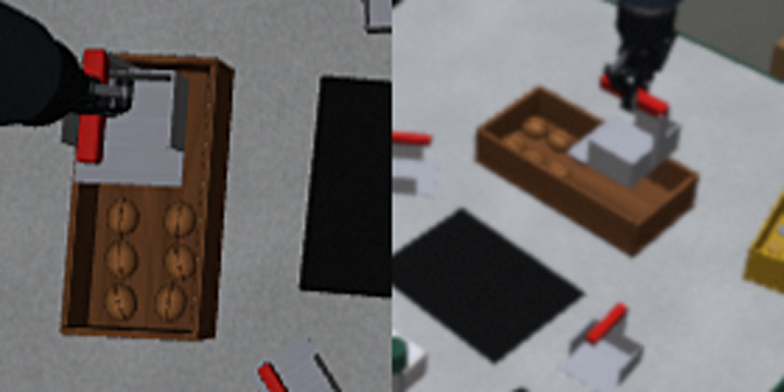

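The crop shows the scoop aligned above the far end of the crate, with its lip edge from (75,183) to (183,185). I'll check the sideways centring.

```bash
python3 - <<'E'
from h import *
a=np.load('a.npy',allow_pickle=True).item()
P=np.array([onz(a,80+x/2.8-.3,130+y/2.8-.3,.1) for x,y in((75,183),(183,185))]);print(P,P.mean(0))
Q=np.array([onz(a,80+x/2.8-.3,130+y/2.8-.3,z) for x,y,z in((80,57,.065),(221,62,.065),(64,331,.065),(203,337,.065))]);print(Q)
C=np.array([.534,.3442]);t=np.radians(-2);M=np.array([[np.cos(t),np.sin(t)],[-np.sin(t),np.cos(t)]])
print(M@(P.mean(0)[:2]-C), (M@(Q[:,:2]-C).T).T)
E
```

```text
[[0.54259043 0.39958827 0.1       ]
 [0.54167374 0.28856894 0.1       ]] [0.54213208 0.3440786  0.1       ]
[[0.67978566 0.41544492 0.065     ]
 [0.67550297 0.26431942 0.065     ]
 [0.39082177 0.41888234 0.065     ]
 [0.38662274 0.27305422 0.065     ]]
[0.00813136 0.00016248] [[ 0.14321044  0.07628936]
 [ 0.14420456 -0.07489353]
 [-0.14569738  0.06964   ]
 [-0.14480453 -0.07624583]]
```

Request:
move_arm --moves '[[[1,-8,0,0,0,0,0],[1,-8,0,20,0,0,0],[1,-8,0,45,0,0,0],[1,-8,0,70,0,0,0],[1,-8,0,80,0,0,0]]]'

```text
clock: 7.45
tool_pos: [0.6152, 0.3398, 0.1083]
ee_rot: [[-0.999, 0.035, -0.004], [0.035, 0.999, -0.002], [0.004, -0.002, -1.0]]
contact_force: [-0.7, 0.4, -1.3]
gripper_width: 0.0183
gripper_force: 108.1
```

Request:
move_arm --moves '[[[1,0,0,5,0,0,0],[1,0,0,8,0,0,0],[1,0,0,11,0,0,0],[1,0,0,11,0,0,0]]]'

```text
clock: 7.85
tool_pos: [0.6163, 0.3416, 0.1009]
ee_rot: [[-0.999, 0.034, 0.001], [0.034, 0.999, 0.001], [-0.001, 0.001, -1.0]]
contact_force: [0.9, -0.3, -1.6]
gripper_width: 0.0182
gripper_force: 108.1
```

Request:
move_arm --moves '[[[1,0,0,2,0,0,0],[1,0,0,4,0,0,0],[1,0,0,4,0,0,0]]]'

```text
clock: 8.15
tool_pos: [0.6162, 0.3418, 0.0972]
ee_rot: [[-0.999, 0.033, 0.001], [0.033, 0.999, 0.001], [-0.001, 0.001, -1.0]]
contact_force: [-1.0, 0.9, 2.0]
gripper_width: 0.0183
gripper_force: 108.4
```

```bash
python3 - <<'E'
from h import *
s=manip.state();print(s['tool_pos'],s['contact_force'])
rows([((.5375-.003+0,.344,.099),tool(178)),(np.array([.6163,.3414,.098])-.145*np.array([.9994,-.035,0]),tool(178))])
E
```

```text
[0.61621613 0.34183686 0.09719197] [-0.97108626  0.94547116  1.98280789]
[82, -1, -2, 0, 0, 0]
[145, 0, -1, 0, 0, 0]
```

Request:
move_arm --moves '[[[1,12,0,0,0,0,0],[1,24,0,0,0,0,0],[1,36,0,0,0,0,0],[1,48,0,0,0,0,0],[1,60,0,0,0,0,0]]]'

```text
clock: 8.65
tool_pos: [0.5565, 0.3436, 0.0972]
ee_rot: [[-0.999, 0.033, 0.002], [0.033, 0.999, 0.001], [-0.002, 0.001, -1.0]]
contact_force: [1.1, 1.0, 0.4]
gripper_width: 0.0184
gripper_force: 108.0
```

Request:
move_arm --moves '[[[1,12,0,0,0,0,0],[1,24,0,0,0,0,0],[1,36,0,0,0,0,0],[1,48,0,0,0,0,0],[1,60,0,0,0,0,0]]]'

```text
clock: 9.15
tool_pos: [0.4961, 0.3459, 0.0971]
ee_rot: [[-0.999, 0.033, 0.002], [0.033, 0.999, 0.001], [-0.002, 0.001, -1.0]]
contact_force: [3.7, 1.5, 1.5]
gripper_width: 0.0187
gripper_force: 108.3
```

```bash
python3 - <<'E'
from h import *
s=manip.state();print(s['tool_pos'],s['contact_force'])
a=grab('top');b=grab('scene')
cv2.imwrite('pics/s5.png',cv2.resize(np.hstack([a['frame'][130:270,80:220],b['frame'][110:250,250:390]]),None,fx=2.8,fy=2.8,interpolation=2)[:,:,::-1])
E
```

```text
[0.49611665 0.34587157 0.09709109] [3.6616831  1.51498988 1.49696071]
```

View pics/s5.png

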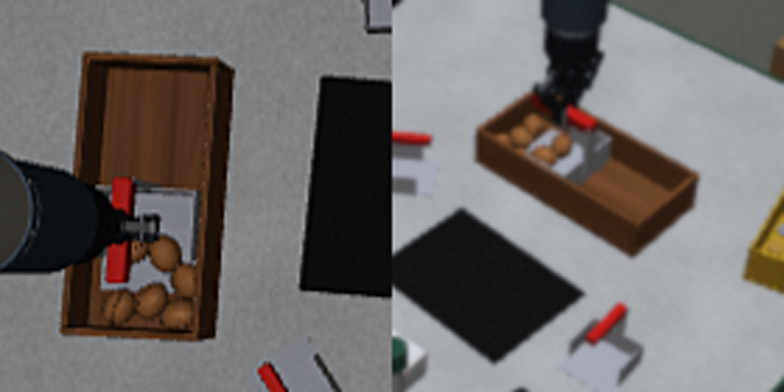

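The crop shows three nuts already on the scoop floor, and three between the lip (row 290) and the near wall. I'll push on.

Request:
move_arm --moves '[[[1,7,0,0,0,0,0],[1,14,0,0,0,0,0],[1,20,0,0,0,0,0],[1,26,0,0,0,0,0],[1,31,0,0,0,0,0]]]'

```text
clock: 9.75
tool_pos: [0.4738, 0.3488, 0.1028]
ee_rot: [[-0.999, 0.029, 0.02], [0.03, 1.0, 0.006], [-0.02, 0.007, -1.0]]
contact_force: [21.1, -3.4, 14.2]
gripper_width: 0.0182
gripper_force: 111.3
```

```bash
python3 - <<'E'
from h import *
s=manip.state();print(s['tool_pos'],s['contact_force'])
a=grab('top');b=grab('scene')
cv2.imwrite('pics/s6.png',cv2.resize(np.hstack([a['frame'][180:270,90:180],b['frame'][120:210,265:355]]),None,fx=4.3,fy=4.3,interpolation=2)[:,:,::-1])
E
```

```text
[0.47378648 0.34883869 0.1028254 ] [21.14809611 -3.39188994 14.21751936]
```

View pics/s6.png

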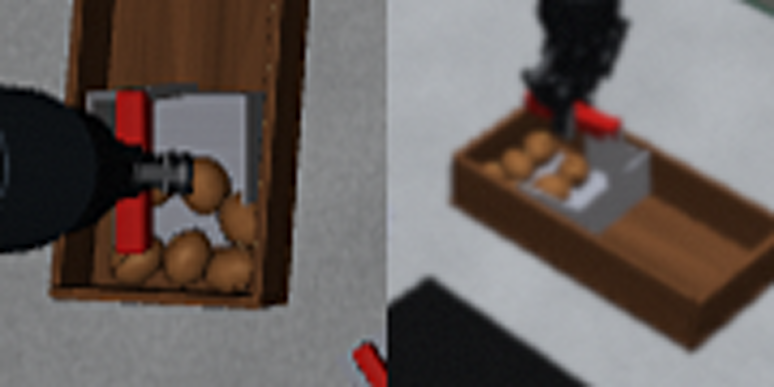

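The crop shows three nuts fully on the scoop floor and three jammed between the lip and the near wall, with 21 N on the tool. Three are enough, so I'll relax the push and tilt the mouth up in place so the nuts roll to the back.

Request:
move_arm --moves '[[[1,-12,0,-3,0,0,0],[1,-18,0,-8,0,7,0],[1,-25,0,-14,0,14,0],[1,-32,0,-20,0,20,0],[1,-36,0,-26,0,25,0]]]'

```text
clock: 10.35
tool_pos: [0.505, 0.3442, 0.1217]
ee_rot: [[-0.907, 0.036, -0.42], [0.033, 0.999, 0.015], [0.42, -0.0, -0.907]]
contact_force: [13.0, 0.4, -1.6]
gripper_width: 0.0184
gripper_force: 109.5
```

Request:
move_arm --moves '[[[1,0,0,-10,0,0,0],[1,0,0,-20,0,0,0],[1,0,0,-20,0,0,0]]]'

```text
clock: 10.65
tool_pos: [0.5097, 0.3448, 0.1399]
ee_rot: [[-0.905, 0.035, -0.423], [0.032, 0.999, 0.014], [0.424, -0.0, -0.906]]
contact_force: [-0.7, -0.2, -2.1]
gripper_width: 0.0182
gripper_force: 108.5
```

```bash
python3 - <<'E'
from h import *
s=manip.state();print(s['tool_pos'],s['contact_force'],s['joint_positions'])
a=grab('top');b=grab('scene')
cv2.imwrite('pics/s7.png',cv2.resize(np.hstack([a['frame'][160:270,80:190],b['frame'][100:210,255:365]]),None,fx=3.6,fy=3.6,interpolation=2)[:,:,::-1])
E
```

```text
[0.50969018 0.3448082  0.13987648] [-0.66362063 -0.17630459 -2.12537432] [ 0.67348419  0.69822081  0.60938331 -0.28754769 -1.81356928 -2.30158546]
```

View pics/s7.png

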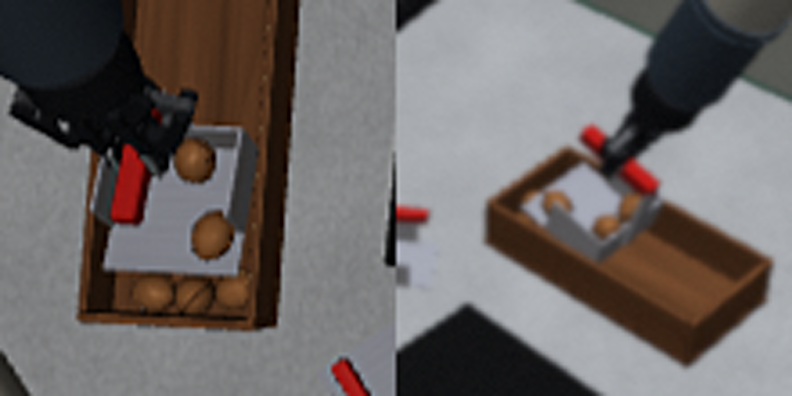

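The crop shows two nuts on the scoop at (195,160) and (212,235) and three by the near wall at (153,293), (192,295) and (232,292). The sixth is hidden under the hand. I'll lift and count what stays in the crate.

Request:
move_arm --moves '[[[1,8,0,-18,0,0,0],[1,20,0,-42,0,0,0],[1,34,0,-73,0,0,0],[1,47,0,-100,0,0,0],[1,55,0,-118,0,0,0]]]'

```text
clock: 11.25
tool_pos: [0.5088, 0.3452, 0.2726]
ee_rot: [[-0.906, 0.033, -0.421], [0.029, 0.999, 0.015], [0.422, 0.001, -0.907]]
contact_force: [-0.1, -0.1, -1.2]
gripper_width: 0.0186
gripper_force: 108.5
```

Request:
move_arm --moves '[[[1,0,-25,0,0,0,0],[1,0,-60,0,0,0,0],[1,0,-100,0,0,0,0],[1,0,-140,0,0,0,0],[1,0,-180,0,0,0,0]]]'

```text
clock: 11.75
tool_pos: [0.5021, 0.164, 0.27]
ee_rot: [[-0.905, 0.032, -0.424], [0.029, 0.999, 0.014], [0.424, -0.0, -0.905]]
contact_force: [-0.1, 0.0, -1.4]
gripper_width: 0.0179
gripper_force: 108.6
```

```bash
cat > cnt.py <<'E'
from h import *
def nuts(f,box):
    h=cv2.cvtColor(f['frame'],cv2.COLOR_RGB2HSV).astype(int);x0,y0,x1,y1=box
    m=((h[...,0]>=8)&(h[...,0]<=16)&(h[...,1]>110)&(h[...,2]>95)).astype(np.uint8)[y0:y1,x0:x1]
    n,_,st,c=cv2.connectedComponentsWithStats(m)
    return [(int(s[4]),(q+[x0,y0]).round().tolist()) for s,q in zip(st[1:],c[1:]) if s[4]>15]
E
python3 - <<'E'
from cnt import *
a=grab('top');b=grab('scene')
print(manip.state()['tool_pos'])
print('ref',nuts(np.load('a.npy',allow_pickle=True).item(),(95,140,170,260)))
print('crate',nuts(a,(95,140,170,260)));print('arm',nuts(a,(170,140,270,260)));print('scene',nuts(b,(200,100,370,260)))
cv2.imwrite('pics/s8.png',cv2.resize(np.hstack([a['frame'][140:270,90:260],b['frame'][90:220,200:370]]),None,fx=2.3,fy=2.3,interpolation=2)[:,:,::-1])
E
```

```text
[0.50248935 0.16108471 0.27106726]
ref [(18, [121.0, 207.0]), (39, [143.0, 208.0]), (41, [122.0, 222.0]), (42, [143.0, 224.0]), (37, [121.0, 238.0]), (18, [138.0, 238.0])]
crate [(55, [145.0, 240.0]), (34, [123.0, 241.0]), (20, [131.0, 241.0])]
arm [(65, [193.0, 205.0]), (29, [181.0, 211.0])]
scene [(46, [282.0, 157.0]), (785, [322.0, 172.0])]
```

Three nuts remain in the crate, so three are in the scoop. Next I carry it to the pan.

```bash
cat > tip.py <<'E'
from h import *
def tcp(phi,L=(.510,-.205,.120),yaw=178):
    R=tool(yaw,-phi)   # phi>0 mouth down
    off=R@np.array([.063,0,.089])   # lip from TCP in tool axes
    return np.array(L)-off,R
E
python3 - <<'E'
from tip import *
print(tcp(0)[0],tcp(-25)[0],tcp(60)[0])
p,R=tcp(-25);p=p.copy();p[2]=.26
rows([(p,R)])
s0=(p,R)
rows([tcp(x,(.510,-.205,.140)) for x in(-18,-10,-3)],s0)
s0=tcp(-3,(.510,-.205,.140));print()
rows([tcp(x) for x in(0,6,10,14,18)],s0);print()
s0=tcp(18)
rows([tcp(x) for x in(26,34,42,50,58)],s0)
E
```

```text
[ 0.57296162 -0.20719867  0.209     ] [ 0.60465272 -0.20830535  0.17403644] [ 0.4644515  -0.20340941  0.2190596 ]
[-110, -365, -38, 0, 0, 0]
[-17, 0, 53, 0, -7, 0]
[-3, 0, 47, 0, -15, 0]
[10, 0, 43, 0, -22, 0]

[4, 0, 17, 0, -3, 0]
[14, 0, 11, 0, -9, 0]
[21, 0, 8, 0, -13, 0]
[28, 0, 5, 0, -17, 0]
[35, 0, 3, 0, -21, 0]

[13, 0, -8, 0, -8, 0]
[27, 0, -14, 0, -16, 0]
[42, 0, -18, 0, -24, 0]
[57, 0, -20, 0, -32, 0]
[72, 0, -20, 0, -40, 0]
```

Request:
move_arm --moves '[[[1,-10,-40,-4,0,0,0],[1,-22,-85,-8,0,0,0],[1,-35,-130,-12,0,0,0],[1,-48,-175,-16,0,0,0],[1,-61,-215,-20,0,0,0]]]'

```text
clock: 12.35
tool_pos: [0.5595, -0.053, 0.2623]
ee_rot: [[-0.905, 0.033, -0.424], [0.03, 0.999, 0.015], [0.424, 0.001, -0.906]]
contact_force: [0.4, 0.5, -1.0]
gripper_width: 0.0182
gripper_force: 108.7
```

Request:
move_arm --moves '[[[1,-13,-40,-4,0,0,0],[1,-25,-80,-9,0,0,0],[1,-37,-115,-13,0,0,0],[1,-49,-150,-18,0,0,0],[1,-49,-150,-18,0,0,0]]]'

```text
clock: 12.85
tool_pos: [0.6067, -0.2065, 0.2544]
ee_rot: [[-0.903, 0.038, -0.428], [0.033, 0.999, 0.017], [0.429, 0.001, -0.903]]
contact_force: [0.1, -0.4, -2.4]
gripper_width: 0.0182
gripper_force: 109.2
```

```bash
python3 - <<'E'
from tip import *
print(manip.state()['tool_pos'],manip.state()['contact_force'])
L=(.510,-.205,.140)
rows([tcp(x,L) for x in(-18,-10,-3)]+[tcp(0)])
E
```

```text
[ 0.60670517 -0.20654742  0.25438527] [ 0.10691413 -0.42336071 -2.42151643]
[-13, -2, 48, 0, -7, 0]
[1, -2, 42, 0, -15, 0]
[14, -2, 39, 0, -22, 0]
[11, -2, 55, 0, -25, 0]
```

Request:
move_arm --moves '[[[1,-5,-1,20,0,-4,0],[1,-6,-2,40,0,-10,0],[1,4,-2,42,0,-17,0],[1,14,-2,40,0,-22,0],[1,11,-2,55,0,-25,0]]]'

```text
clock: 13.35
tool_pos: [0.5732, -0.2039, 0.2174]
ee_rot: [[-0.999, 0.033, 0.01], [0.033, 0.999, -0.001], [-0.01, -0.001, -1.0]]
contact_force: [0.3, 0.5, -2.5]
gripper_width: 0.0181
gripper_force: 109.2
```

```bash
python3 - <<'E'
from tip import *
print(manip.state()['tool_pos'],manip.state()['contact_force'])
rows([tcp(x) for x in(5,9,13,17,21)])
E
```

```text
[ 0.5731748  -0.20388636  0.21739816] [ 0.27850007  0.49108389 -2.50176865]
[8, -3, 3, 0, -4, 0]
[15, -3, -1, 0, -8, 0]
[22, -3, -4, 0, -12, 0]
[29, -3, -6, 0, -16, 0]
[36, -3, -9, 0, -20, 0]
```

Request:
move_arm --moves '[[[1,0,0,0,0,0,0]]]'

```text
clock: 13.45
tool_pos: [0.5699, -0.2027, 0.2123]
ee_rot: [[-0.999, 0.033, -0.002], [0.033, 0.999, 0.003], [0.003, 0.002, -1.0]]
contact_force: [-0.0, -0.4, -2.3]
gripper_width: 0.0185
gripper_force: 109.2
```

```bash
python3 - <<'E'
from tip import *
print(manip.state()['tool_pos'],manip.state()['contact_force'])
rows([tcp(x) for x in(4,8,12,16,20)])
s0=tcp(20);print();rows([tcp(x) for x in(28,36,44,52,60)],s0)
E
```

```text
[ 0.5699418  -0.20266837  0.21234888] [-0.04806772 -0.39645325 -2.2513656 ]
[3, -4, -1, 0, -4, 0]
[10, -4, -5, 0, -8, 0]
[17, -4, -8, 0, -12, 0]
[24, -4, -11, 0, -16, 0]
[31, -4, -13, 0, -20, 0]

[13, 0, -8, 0, -8, 0]
[27, 0, -14, 0, -16, 0]
[42, 0, -18, 0, -24, 0]
[57, 0, -20, 0, -32, 0]
[72, 0, -20, 0, -40, 0]
```

Request:
move_arm --moves '[[[1,3,-3,-1,0,-4,0],[1,10,-3,-5,0,-8,0],[1,17,-3,-8,0,-12,0],[1,24,-3,-11,0,-16,0],[1,31,-3,-13,0,-20,0]]]'

```text
clock: 13.95
tool_pos: [0.5426, -0.2056, 0.2263]
ee_rot: [[-0.939, 0.033, 0.343], [0.031, 0.999, -0.011], [-0.343, 0.001, -0.939]]
contact_force: [0.5, 0.3, -0.5]
gripper_width: 0.0181
gripper_force: 109.3
```

Request:
move_arm --moves '[[[1,0,0,0,0,0,0],[1,0,0,0,0,0,0],[1,0,0,0,0,0,0]]]'

```text
clock: 14.25
tool_pos: [0.5433, -0.2061, 0.2261]
ee_rot: [[-0.94, 0.033, 0.34], [0.031, 0.999, -0.011], [-0.341, 0.0, -0.94]]
contact_force: [0.3, -0.2, -1.9]
gripper_width: 0.0178
gripper_force: 109.3
```

Request:
move_arm --moves '[[[1,13,0,-8,0,-8,0],[1,27,0,-14,0,-16,0],[1,42,0,-18,0,-24,0],[1,57,0,-20,0,-32,0],[1,72,0,-20,0,-40,0]]]'

```text
clock: 14.75
tool_pos: [0.472, -0.2042, 0.2144]
ee_rot: [[-0.631, 0.024, 0.776], [0.026, 1.0, -0.01], [-0.776, 0.014, -0.631]]
contact_force: [-1.2, -1.4, -3.1]
gripper_width: 0.018
gripper_force: 109.3
```

Request:
move_arm --moves '[[[1,0,0,0,0,0,0],[1,0,0,0,0,0,0],[1,0,0,0,0,0,0],[1,0,0,0,0,0,0]]]'

```text
clock: 15.15
tool_pos: [0.4737, -0.2054, 0.2156]
ee_rot: [[-0.632, 0.025, 0.775], [0.027, 1.0, -0.011], [-0.774, 0.014, -0.632]]
contact_force: [0.7, -0.0, -2.0]
gripper_width: 0.0177
gripper_force: 109.4
```

```bash
python3 - <<'E'
from cnt import *
from tip import *
print(manip.state()['tool_pos'],manip.state()['contact_force'])
a=grab('top');b=grab('scene')
print('top',nuts(a,(265,160,400,300)));print('scene',nuts(b,(130,180,280,290)))
print('crate',nuts(a,(95,140,170,260)))
cv2.imwrite('pics/s9.png',cv2.resize(np.hstack([a['frame'][140:280,250:410],b['frame'][150:290,130:290]]),None,fx=2.4,fy=2.4,interpolation=2)[:,:,::-1])
E
```

```text
[ 0.47369375 -0.20541066  0.21558559] [ 0.6929503  -0.00590189 -2.0198824 ]
top [(25, [392.0, 189.0]), (25, [392.0, 196.0])]
scene [(34, [205.0, 213.0]), (49, [189.0, 227.0])]
crate [(56, [145.0, 240.0]), (53, [122.0, 241.0]), (21, [131.0, 241.0])]
```

Request:
move_arm --moves '[[[1,-8,0,-6,0,0,0],[1,-23,0,-19,0,0,0],[1,-46,0,-38,0,0,0],[1,-70,0,-57,0,0,0],[1,-93,0,-76,0,0,0]]]'

```text
clock: 15.75
tool_pos: [0.4726, -0.207, 0.3367]
ee_rot: [[-0.632, 0.026, 0.775], [0.027, 1.0, -0.012], [-0.775, 0.014, -0.632]]
contact_force: [1.3, -0.3, -1.0]
gripper_width: 0.0182
gripper_force: 109.3
```

```bash
python3 - <<'E'
from cnt import *
print(manip.state()['tool_pos'])
a=grab('top');b=grab('scene')
print('top',nuts(a,(265,160,370,300)));print('scene',nuts(b,(130,180,280,290)),[onz(b,*q,.092).round(3).tolist() for _,q in nuts(b,(130,180,280,290))])
cv2.imwrite('pics/s10.png',cv2.resize(np.hstack([a['frame'][140:280,250:410],b['frame'][150:290,130:290]]),None,fx=2.4,fy=2.4,interpolation=2)[:,:,::-1])
E
```

```text
[ 0.47258515 -0.20695667  0.33667344]
top [(46, [319.0, 231.0]), (61, [305.0, 242.0]), (19, [337.0, 242.0]), (20, [318.0, 269.0]), (24, [318.0, 274.0])]
scene [(39, [206.0, 214.0]), (47, [203.0, 224.0]), (50, [189.0, 227.0])] [[0.417, -0.168, 0.092], [0.444, -0.208, 0.092], [0.417, -0.25, 0.092]]
```

View pics/s10.png

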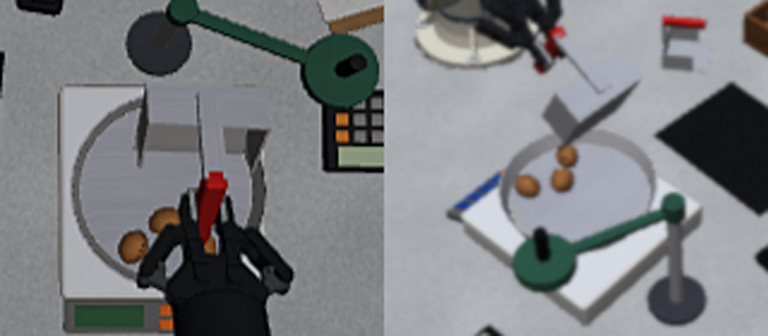

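All three nuts lie in the pan, at (160,220), (133,246) and under the hand in the left crop, and the right crop shows three clearly. The lamp is clear. Next I return the scoop to the mat.

```bash
python3 - <<'E'
from tip import *
p0=np.array(manip.state()['tool_pos']);T=[]
p1=np.array([.551,.090,.30])
for i in range(1,9):
    T.append((p0+(p1-p0)*i/8,tool(177,-51+51*i/8)))
rows(T[:5]);print();rows(T[5:],T[4])
E
```

```text
[-1, 37, 10, 2, 7, 1]
[-2, 75, 20, 1, 13, 1]
[-3, 112, 31, 1, 19, 1]
[-4, 150, 41, 1, 26, 1]
[-5, 187, 51, 1, 32, 1]

[-6, 38, 7, 0, 6, 0]
[-11, 75, 15, 0, 13, 0]
[-17, 113, 22, 0, 19, 0]
```

Request:
move_arm --moves '[[[1,-1,37,10,0,7,0],[1,-2,75,20,0,13,0],[1,-3,112,31,0,19,0],[1,-4,150,41,1,26,1],[1,-5,187,51,1,32,1]]]'

```text
clock: 16.35
tool_pos: [0.5205, -0.0179, 0.3097]
ee_rot: [[-0.947, 0.049, 0.319], [0.049, 0.999, -0.007], [-0.319, 0.009, -0.948]]
contact_force: [1.6, -0.5, -1.6]
gripper_width: 0.018
gripper_force: 109.3
```

Request:
move_arm --moves '[[[1,-6,38,7,0,6,0],[1,-11,75,15,0,13,0],[1,-17,113,22,0,19,0],[1,-17,113,22,0,19,0],[1,-17,113,22,0,19,0]]]'

```text
clock: 16.85
tool_pos: [0.5502, 0.0922, 0.2924]
ee_rot: [[-0.999, 0.049, -0.007], [0.049, 0.999, 0.008], [0.008, 0.008, -1.0]]
contact_force: [-0.8, -1.5, -0.5]
gripper_width: 0.0183
gripper_force: 109.2
```

```bash
python3 - <<'E'
from tip import *
print(manip.state()['tool_pos'],manip.state()['ee_rot'].round(3) if hasattr(manip.state()['ee_rot'],'round') else '')
rows([((.551,.09,.105),tool(177))])
E
```

```text
[0.55022955 0.0922017  0.29242675] [[-0.999  0.049 -0.007]
 [ 0.049  0.999  0.008]
 [ 0.008  0.008 -1.   ]]
[-2, -4, 187, 0, 0, 0]
```

Request:
move_arm --moves '[[[1,-1,-1,45,0,0,0],[1,-1,-1,90,0,0,0],[1,-2,-2,130,0,0,0],[1,-2,-2,170,0,0,0],[1,-2,-2,187,0,0,0]]]'

```text
clock: 17.35
tool_pos: [0.5478, 0.0892, 0.1057]
ee_rot: [[-0.999, 0.052, -0.007], [0.052, 0.999, 0.009], [0.007, 0.009, -1.0]]
contact_force: [-0.2, 0.1, -1.3]
gripper_width: 0.018
gripper_force: 109.2
```

Request:
move_arm --moves '[[[1,0,0,4,0,0,0],[1,0,0,8,0,0,0],[1,0,0,11,0,0,0],[1,0,0,11,0,0,0]]]'

```text
clock: 17.75
tool_pos: [0.552, 0.0907, 0.1002]
ee_rot: [[-0.999, 0.05, 0.002], [0.05, 0.999, 0.011], [-0.001, 0.011, -1.0]]
contact_force: [-1.0, -0.3, 4.5]
gripper_width: 0.0183
gripper_force: 110.1
```

Request:
move_arm --moves '[[[1,0,0,2,0,0,0],[1,0,0,4,0,0,0],[0.4,0,0,4,0,0,0],[-0.2,0,0,4,0,0,0],[-0.6,0,0,4,0,0,0]]]' --force 20

```text
clock: 18.25
tool_pos: [0.5506, 0.0906, 0.094]
ee_rot: [[-0.999, 0.051, -0.002], [0.051, 0.999, 0.01], [0.003, 0.01, -1.0]]
contact_force: [-0.1, -0.1, 0.6]
gripper_width: 0.0539
gripper_force: 0.0
```

Request:
move_arm --moves '[[[-0.6,0,0,0,0,0,0],[-0.6,0,0,0,0,0,0],[-0.6,0,0,-20,0,0,0],[-0.6,0,0,-60,0,0,0],[-0.6,0,0,-105,0,0,0]]]'

```text
clock: 18.75
tool_pos: [0.5497, 0.0891, 0.1983]
ee_rot: [[-0.999, 0.051, -0.007], [0.051, 0.999, 0.009], [0.007, 0.008, -1.0]]
contact_force: [1.1, 0.5, 0.9]
gripper_width: 0.0684
gripper_force: 0.0
```

Request:
move_arm --moves '[[[-0.6,0,0,-45,0,0,0],[-0.6,0,-45,-70,0,0,0],[-0.6,0,-90,-70,0,0,0],[-0.6,0,-135,-70,0,0,0],[-0.6,0,-180,-70,0,0,0]]]'

```text
clock: 19.25
tool_pos: [0.5415, -0.0925, 0.2668]
ee_rot: [[-0.999, 0.05, -0.003], [0.05, 0.999, 0.01], [0.003, 0.01, -1.0]]
contact_force: [1.5, -0.2, 0.8]
gripper_width: 0.0687
gripper_force: 0.0
```

```bash
python3 - <<'E'
from cnt import *
print(manip.state()['clock'],manip.state()['tool_pos'],manip.state()['gripper_width'])
a=grab('top');b=grab('scene')
h=cv2.cvtColor(a['frame'],cv2.COLOR_RGB2HSV); m=((h[...,0]<6)|(h[...,0]>174))&(h[...,1]>170)&(h[...,2]>90)
m[:150]=0;m[245:]=0;m[:,:185]=0;m[:,255:]=0
ys,xs=np.nonzero(m)
if len(xs):
    r=cv2.minAreaRect(np.c_[xs,ys].astype(np.float32));print(r,np.array([onz(a,*p,.119)[:2] for p in cv2.boxPoints(r)]).round(4).tolist(),onz(a,*r[0],.119))
print('crate',nuts(a,(95,140,170,260)))
q=nuts(b,(130,180,280,290));print('pan',q,[onz(b,*c,.092).round(3).tolist() for _,c in q])
def red(f,box):
    h=cv2.cvtColor(f['frame'],cv2.COLOR_RGB2HSV);x0,y0,x1,y1=box
    k=(((h[...,0]<6)|(h[...,0]>174))&(h[...,1]>150)&(h[...,2]>90)).astype(np.uint8)[y0:y1,x0:x1]
    n,_,st,c=cv2.connectedComponentsWithStats(k);return [(s.tolist(),) for s in st[1:] if s[4]>8]
b0=np.load('b.npy',allow_pickle=True).item()
print('scene red0',red(b0,(240,170,320,240)),'now',red(b,(240,170,320,240)))
print(proj(b,[[.551-.05,.093,.109],[.551+.056,.088,.109]]))
save(b,'s11.png');save(a,'t11.png')
E
```

```text
19.25 [ 0.54149985 -0.09245645  0.26681298] 0.06868597545055956
crate [(28, [122.0, 241.0]), (30, [145.0, 240.0])]
pan [(44, [206.0, 214.0]), (46, [203.0, 224.0]), (48, [189.0, 227.0])] [[0.417, -0.168, 0.092], [0.444, -0.208, 0.092], [0.417, -0.25, 0.092]]
scene red0 [([32, 14, 21, 18, 124],)] now [([34, 15, 23, 16, 118],)]
[[271.58348431 183.48830696]
 [292.75985606 197.40154344]]
```

Request:
move_arm --moves '[[[-0.6,0,-30,-40,0,0,0],[-0.6,20,-60,-80,0,0,0],[-0.6,50,-90,-100,0,0,0],[-0.6,80,-110,-100,0,0,0],[-0.6,80,-110,-100,0,0,0]]]'

```text
clock: 19.85
tool_pos: [0.4544, -0.1996, 0.3684]
ee_rot: [[-0.999, 0.054, 0.001], [0.054, 0.999, 0.009], [-0.001, 0.009, -1.0]]
contact_force: [-0.1, 0.5, 0.9]
gripper_width: 0.0683
gripper_force: 0.0
```

```bash
python3 - <<'E'
from cnt import *
a=grab('top')
h=cv2.cvtColor(a['frame'],cv2.COLOR_RGB2HSV); m=((h[...,0]<6)|(h[...,0]>174))&(h[...,1]>170)&(h[...,2]>90)
m[:150]=0;m[245:]=0;m[:,:185]=0;m[:,255:]=0
ys,xs=np.nonzero(m);print(len(xs))
r=cv2.minAreaRect(np.c_[xs,ys].astype(np.float32));print(r,np.array([onz(a,*p,.119)[:2] for p in cv2.boxPoints(r)]).round(4).tolist(),onz(a,*r[0],.119))
# scoop outline: bright pixels on the mat
k=(h[...,2]>90).astype(np.uint8);k[:163]=0;k[234:]=0;k[:,:196]=0;k[:,243:]=0
c=max(cv2.findContours(k,0,2)[0],key=cv2.contourArea);print(cv2.minAreaRect(c),[onz(a,*p,.005)[:2].round(3).tolist() for p in cv2.boxPoints(cv2.minAreaRect(c))])
print('crate',nuts(a,(95,140,170,260)),manip.state()['tool_pos'])
E
```

```text
17
((215.5, 169.0), (2.0, 5.0), 90.0) [[0.6202, 0.0935], [0.6203, 0.0795], [0.6147, 0.0793], [0.6145, 0.0934]] [0.61742409 0.08642735 0.119     ]
((219.0, 202.5), (61.0, 46.0), 90.0) [[0.625, 0.163], [0.626, 0.02], [0.438, 0.017], [0.436, 0.158]]
crate [(32, [122.0, 241.0]), (34, [145.0, 240.0])] [ 0.4555343  -0.19852433  0.36708568]
```

```bash
python3 -c "
from cell import manip;print(manip.job_done())"
```

```text
the job is handed in; nothing more can be done
None
```

I handed the job in at about 20 s on the robot clock, and no verdict came back: the lamp head is about 0.20 m from the pan's centre, three walnuts are in the pan, the other three should be in the crate (the last check, partly shaded, showed only two), and the scoop stands about 16 mm from the mat's centre, level as far as the partly blocked view showed.

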